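Arm the microscope laser at its guarded switch

ROBOT

A 7-joint arm with a two-finger parallel gripper is mounted at the origin on the work surface. World frame = base frame: x ahead of the robot, y to its left, z up, the work surface at z = 0. Lengths are in m, angles in rad, forces in N, time in s.
With the tool pointing down it reaches from about 0.4 to 0.925 m from the base axis. Payload 5.6 kg.
Tool frame: the origin (TCP) lies at the very end of the fingers, on their centre line; the grasp point (between the pads) lies 19 mm behind it; z points along the fingers, y is the line along which they close (so a half turn about z gives the same grasp; the last joint's range is limited). The gripper opens to 85 mm and grips with 20 to 120 N. Pads are 22 mm wide; open, the fingers measure 114 mm over their backs; the gripper's body (76 mm by 85 mm) begins 54 mm behind the grasp point. The pads swing forward as they close: fully open they stand 13 mm farther back than shut.
Start: joints at [-1.193, 0.468, -0.012, 1.603, 0.006, 1.071, -0.056], TCP at [0.266, 0.593, 0.231] pointing down, gripper open.
Joint ranges: [-2.53, 2.53], [-0.31, 2.02], [-1.57, 1.55], [0.28, 2.44], [-1.29, 4.43], [0.15, 1.84], [-2.92, 2.92]. Speed limits (rad/s): [2.57, 2.57, 3.14, 3.14, 3.14, 3.14, 3.14].

INTERFACE

Orientations are given as a unit quaternion [x, y, z, w].
In Python, from rig import bot, optics, ticket gives the robot as it stands.
- The arm moves only by the tool drive_tool, never from a script. Its argument "rows" is a list of rows, each an object of numbers: "rx", "ry", "rz": the turn, a rotation vector about the tool's x, y, z in rad; "dx", "dy", "dz": the shift along the tool's x, y, z in cm; "fingers": the finger opening in cm, from 0 to 8.54. A call has exactly 8 rows; each row is the pose to reach, as a shift and turn from the pose commanded when the call began, along the tool's axes at that moment; what a row does not reach only later rows make up. A row lasts 1/10 s, in which the tool goes at most 50 mm and 8.59 degrees, less where a joint would pass 70% of its speed; a pose out of reach is approached as far as the arm can. A call with a gripper value outside its range is refused whole. The fingers move at their own pace and stop on an object; "grip_force" is the grip in N (left out, the last holds). Time passes only in rows, so rows that repeat a pose let the fingers close, or fill a call up. It gives the time, the measured TCP pose, the force and the opening at its end, in the units of the state.
- bot.observe(): the state, without advancing time (a new reading comes with each control period).
- optics.read_camera(name): name is "side" or "top"; returns the picture (400x640x3 uint8, red, green, blue); there is no depth.
- optics.calibration(name): a dict with "K" (3x3 intrinsics, pixels), "rvec" (rotation vector, rad) and "tvec" (3), from world to camera coordinates, as OpenCV has them. Camera axes: x right, y down, z forward; pixel columns grow to the right and rows downward; lengths in m; the calibration is good to about 2 mm. A picture is of the moment at which its call begins. calibration takes no time and is no camera call.
- ticket.close_job(): hands the job in, once; it reports no verdict.
The state is a dict: "time_s": time; "joint_positions": joint angles; "joint_velocities": joint speeds; "joint_torque": joint torques, N m; "tool_pos": TCP position; "ee_rot": TCP orientation; "force": force on the tool from outside, world axes, zero at the start; "torque": the same for the moment, N m; "width": finger opening in m.
Only numpy, scipy, OpenCV 4.12 (cv2) and the standard library are available. Lean on these libraries where they do the work, as an engineer would, in place of code of your own. Each camera call takes 0.05 s, during which the arm holds its last target. There are 200 camera calls.

TASK

Arm the microscope's laser: lift the hinged cover on the sloping console all the way open, flip the toggle switch beneath it fully over to its upper position, then lower the cover gently (do not slam it) until it is fully shut over the switch, and let go. Do not bump the microscope or its boom above the console, and leave the things on the bench where they are.

Things in the scene. Friction and masses are not known exactly. Their poses are not given: they have to be found in the camera images.
- panel: Sloping top of the fixed white wedge console (320 wide, 220 deep, 50 high in front, 153 mm at the back), turned up to 0.3 rad. Origin: middle of the face, 101 mm above the bench. The face leans 25 degrees towards the robot: x up the slope away from the robot, y level to the left, z out of the face. Switch plate 50 x 40 x 8 mm under the toggle; fixed dial (radius 16, height 16) at x 70, y 125 mm.
- cover (a joint): Hinge of the safety cover, rad: 0 shut (starts at 0.15 or less), up to 1.85 open. The left side lifts and swings over to the right (panel -y) about the panel's x axis. Stiff (0.14 N m): stays where it is left, does not fall. Cover: white five-sided box, shut it spans panel x -45 to 45, y -45 to 45, top at z 67 mm, walls 4 mm, 0.18 kg.
- cover_hinge (a point): Middle of the cover's hinge axis: on the panel at x 0, y -45, z 14 mm. The axis is parallel to the panel's x.
- cover_tongue (a point): Grip point on the cover's pull tongue, an aluminium bar standing 46 mm straight out of the cover's left wall, 16 mm thick along panel x, 24 mm high. The point is on its centre line, 30 mm out from the wall; shut: panel x 0, y 75, z 50 mm; it turns about cover_hinge with the cover. Pinch the faces that look up and down the slope; the bar can turn between the fingers as the cover swings.
- toggle (a joint): Toggle switch under the cover, rad: 0 off (leaning down the slope, to panel -x; starts at 0.1 or less), 0.9 on (fully over, leaning up the slope to +x). It turns about an axis along panel y, has no spring, stays where it is left and needs about 1.5 N at its tip.
- toggle_tip (a point): Middle of the 18 mm steel ball at the tip of the toggle. Its rod is 12 mm thick, 45 mm long from the pivot at panel x 0, y 12, z 8 mm. Off, the ball is at panel x -20, y 12, z 48 mm; on, at x +20.
- microscope: Fixed stand, moves with the console. Origin on the bench under the console's middle, axes level, turned with it. A level 30 mm boom crosses above along y at x 45, axis 251 mm high, from the column (x 45, y 225, 36 mm thick, 350 high) to the head (x 45, y -250, 100 mm wide, from 170 mm up). An upright tool over the cover would hit the boom; one tilted 25 degrees, square to the panel, clears it.
- clamp: Loose bystander: machined steel specimen clamp block 110 x 60 x 42 mm, origin under its middle, 0.6 kg.
- samplebox: Loose bystander: flat white sample box 100 x 75 x 30 mm, origin under its middle.
- objective: Loose bystander: aluminium lens barrel with a black band, 66 mm diameter, 62 mm high, standing upright, origin under its middle.

How it is judged:
By the outcome, as a careful person would: the job done as asked, in the order asked, and still so for the second after the job is handed in, with the robot touching nothing.
It also fails if it takes over 67 s, if anything falls off the work surface, if the arm or the gripper's body presses on something with over 40 N, if the wrist force passes 120 N, or if a joint passes its speed limit or range.

## Working session

There is one attempt and no reset: what is moved stays moved. The work goes in short steps, Python scripts to look and compute and a tool call to move; the robot and the scene stay as the last step left them, time stands still between calls to the robot, and variables do not carry over. Pictures are saved under pics/ and viewed, on a budget of 10 in all, crops included, one or two more only if the job needs it, and the job is handed in when it is done.

Besides the shell and the picture viewer there is one more tool, called after ">>>" as name(argument=value, ...) on one line, values as JSON. drive_tool: Moves the arm, as the interface text tells. Its arguments: {"type":"object","properties":{"rows":{"type":"array","items":{"type":"object","properties":{"rx":{"type":"number"},"ry":{"type":"number"},"rz":{"type":"number"},"dx":{"type":"number"},"dy":{"type":"number"},"dz":{"type":"number"},"fingers":{"type":"number"}}}},"grip_force":{"type":"number"}},"required":["rows"]}

```bash
ls; mkdir -p pics
python3 - <<'E'
from rig import bot, optics
import cv2, numpy as np
for n in("side","top"):
    im=optics.read_camera(n); cv2.imwrite(f"pics/{n}0.png",im[:,:,::-1]); c=optics.calibration(n)
    R=cv2.Rodrigues(np.array(c["rvec"],float))[0]; print(n,np.round(c["K"],1).tolist(),"pos",-R.T@np.array(c["tvec"]).ravel(), R[2])
print(bot.observe())
E
```

```text
pics
side [[441.1, 0.0, 310.8], [0.0, 441.1, 188.8], [0.0, 0.0, 1.0]] pos [0.40163229 0.75107545 0.68190538] [ 0.22983736 -0.75748235 -0.61106078]
top [[447.2, 0.0, 322.7], [0.0, 447.2, 202.5], [0.0, 0.0, 1.0]] pos [ 0.48399653 -0.00366488  1.11460071] [ 0.09998091  0.00520325 -0.99497575]
{'time_s': 0.1, 'joint_positions': array([-1.19298385,  0.46828441, -0.01159453,  1.60354819,  0.0060153 ,
        1.07137617, -0.05629632]), 'joint_velocities': array([-0.00088319, -0.00077456, -0.00215299, -0.00182506,  0.00075519,
        0.00032264,  0.00089676]), 'joint_torque': array([ 7.82404604e-04, -5.33524203e+01,  2.14886363e-02, -2.51966983e+01,
        1.14952555e-02,  4.32421992e-03, -5.45026637e-06]), 'tool_pos': array([0.26538997, 0.59280348, 0.23042973]), 'ee_rot': array([ 2.08886836e-01,  9.77939499e-01, -7.84684093e-04, -1.00232827e-04]), 'force': array([-0.26274643, -0.82051823,  0.75359955]), 'torque': array([ 0.00915528,  0.00483035, -0.01449244]), 'width': 0.08545798683662516}
```

View pics/side0.png

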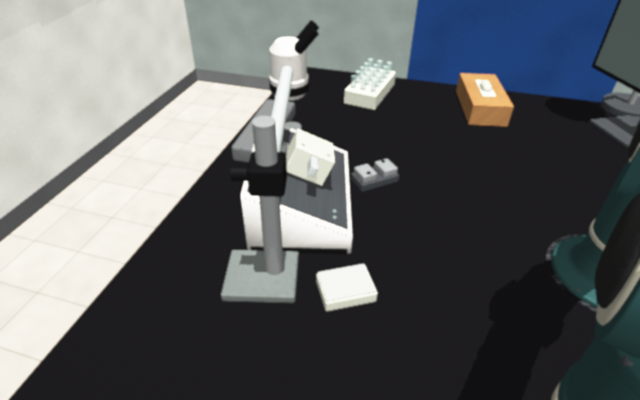

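View pics/top0.png

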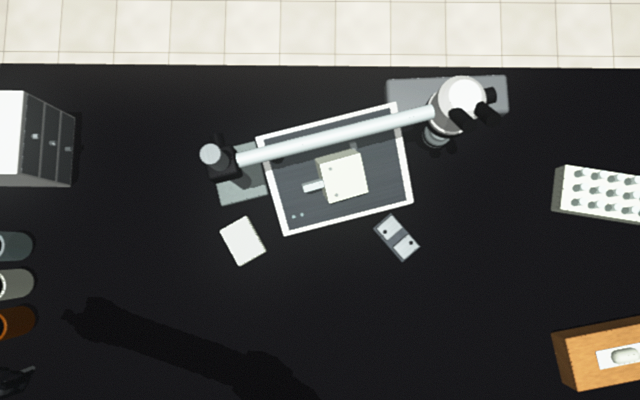

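The top view shows the console's face corners at about (256,137), (396,102), (412,201), (285,236), with the cover near (342,176) and its tongue near (313,186). In the side view the column is at (265,200), with the cover at (310,157) and its tongue at (313,165). I'll fit the pose and check it with an overlay.

```bash
cat > h.py <<'E'
from rig import bot, optics
import cv2, numpy as np
from scipy.optimize import least_squares
from scipy.spatial.transform import Rotation as Ro
CAL={n:optics.calibration(n) for n in("side","top")}
def proj(n,P):
    c=CAL[n]; return cv2.projectPoints(np.array(P,float).reshape(-1,1,3),np.array(c["rvec"],float),np.array(c["tvec"],float),np.array(c["K"],float),None)[0].reshape(-1,2)
A=np.radians(25)
def panel(x,y,yaw):
    R=Ro.from_euler('z',yaw)*Ro.from_euler('y',-A)
    return R, np.array([x,y,.101])
def W(p,pts):   # panel -> world
    R,o=panel(*p); return R.apply(np.array(pts,float))+o
def cov(th,pts): # cover-shut panel coords -> panel coords when opened th
    h=np.array([0,-.045,.014]); return Ro.from_euler('x',th).apply(np.array(pts,float)-h)+h
FACE=[(sx*.1213,sy*.16,0) for sx,sy in((1,1),(1,-1),(-1,-1),(-1,1))]
LID=[(sx*.045,sy*.045,.067) for sx,sy in((1,1),(1,-1),(-1,-1),(-1,1))]
TON=[(sx*.008,y,z) for y,z in((.045,.062),(.091,.062),(.091,.038)) for sx in(1,-1)]
def overlay(n,p,th,fn,box,s=4):
    im=optics.read_camera(n)[:,:,::-1]; x0,y0,x1,y1=box
    im=cv2.resize(im[y0:y1,x0:x1],None,fx=s,fy=s,interpolation=cv2.INTER_CUBIC)
    def poly(P,c): cv2.polylines(im,[np.int32(((proj(n,P)-[x0,y0]+.5)*s).round())],True,c,1)
    poly(W(p,FACE),(0,0,255)); poly(W(p,cov(th,LID)),(0,255,0)); poly(W(p,cov(th,np.array(TON)[[0,1,3,2]])),(255,0,255)); poly(W(p,cov(th,np.array(TON)[[2,3,5,4]])),(255,255,0))
    cv2.imwrite(fn,im)
E
python3 - <<'E'
from h import *
px=np.array([(256,137),(396,102),(412,201),(285,236)],float)
f=lambda p:(proj("top",W(p,FACE))-px).ravel()
r=least_squares(f,[.55,0,.2]); print(r.x,r.fun.round(1)); 
lp=np.array([(317,160),(360,150),(368,194),(325,203)],float)
for th in (0,.05,.1,.15): print(th,(proj("top",W(r.x,cov(th,LID)))-lp).round(1).tolist())
overlay("top",r.x,.1,"pics/t1.png",(240,90,430,240))
overlay("side",r.x,.1,"pics/s1.png",(220,100,380,260))
E
```

```text
[ 0.65915678 -0.03255408  0.26583901] [-0.6  0.3 -0.1 -0.7  1.7  0.7 -1.  -0.4]
0 [[0.0, 4.2], [-1.9, 3.6], [-1.5, -1.3], [1.7, 0.0]]
0.05 [[1.5, 4.3], [-0.7, 3.2], [-0.4, -1.6], [3.1, 0.3]]
0.1 [[3.0, 4.4], [0.5, 2.9], [0.8, -2.0], [4.7, 0.6]]
0.15 [[4.7, 4.5], [1.6, 2.6], [1.9, -2.3], [6.4, 0.9]]
```

View pics/t1.png

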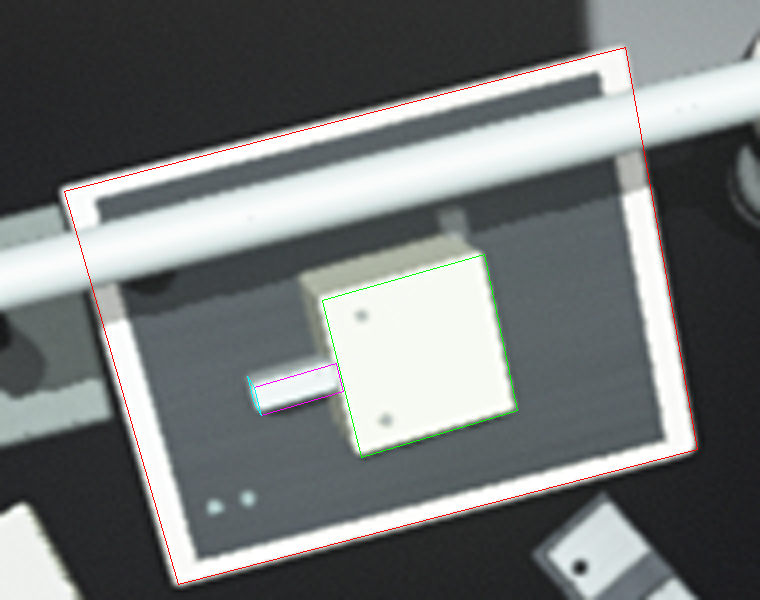

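View pics/s1.png

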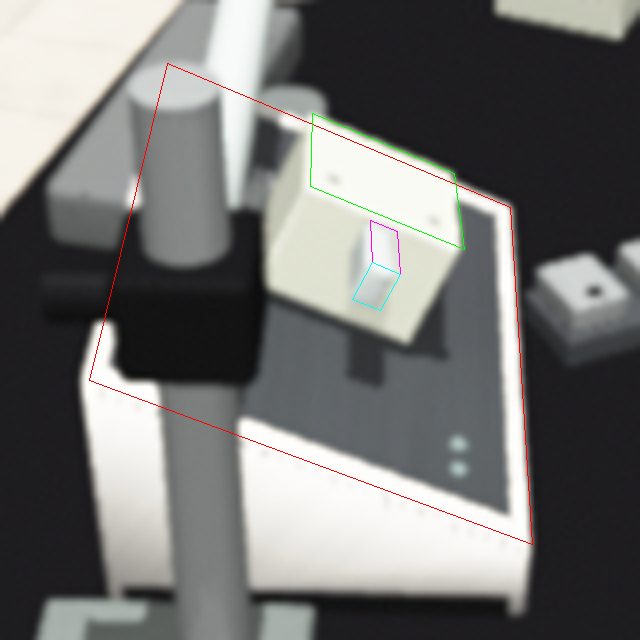

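The overlay fits to about 1 px in both views: the lid matches at an angle near 0.1 and the tongue end is within about 2 mm. I'll compute the moves from this.

```bash
cat >> h.py <<'E'
P=(0.6592,-0.0326,0.2658)
RT=(panel(*P)[0]*Ro.from_matrix(np.array([[0,1,0],[1,0,0],[0,0,-1.]])))  # tool x=panel y, tool y=panel x, tool z=-panel z
def grip(th): return cov(th,[(0,.075,.050)])[0]
def moves(*tg):
    """from the present pose: shift (tool cm) and turn to TCP targets in panel metres, each from the one before"""
    s=bot.observe(); p=np.array(s["tool_pos"]); R=Ro.from_quat(s["ee_rot"])
    print("now panel mm",(panel(*P)[0].inv().apply(p-panel(*P)[1])*1e3).round(1),"t",round(s["time_s"],2),"F",(panel(*P)[0].inv().apply(s["force"])).round(1),"w",round(s["width"]*1e3,1))
    for t in tg:
        q=W(P,[t])[0]; print("world",q.round(3),"d cm",(R.inv().apply(q-p)*100).round(2),"r",(R.inv()*RT).as_rotvec().round(3)); p,R=q,RT
E
python3 - <<'E'
from h import *
g=grip(.1); print(g, RT.as_matrix().round(2).tolist())
moves((-.12,.08,.16),(0,g[1],.10),(0,g[1],g[2]-.019))
R=Ro.from_euler('z',P[2]); print("column",R.apply([.045,.225,0])+[P[0],P[1],0])
E
```

```text
[0.         0.0708065  0.06180016] [[-0.26, 0.87, 0.41], [0.96, 0.24, 0.11], [-0.0, 0.42, -0.91]]
now panel mm [-140.6  707.   208.7] t 0.2 F [-0.4  0.4 -0.2] w 85.1
world [ 0.468 -0.002  0.195] d cm [-42.79 -46.     3.59] r [-0.408 -0.192  0.87 ]
world [0.6   0.025 0.192] d cm [-0.92 12.    6.  ] r [0. 0. 0.]
world [0.623 0.031 0.14 ] d cm [ 0.   -0.    5.72] r [0. 0. 0.]
column [0.64351644 0.19631926 0.        ]
```

>>> drive_tool(rows=[{"dx": -2, "dy": -2.2, "dz": 0, "rx": -0.03, "ry": -0.015, "rz": 0.06, "fingers": 8.5}, {"dx": -5, "dy": -5.4, "dz": 0.2, "rx": -0.06, "ry": -0.03, "rz": 0.13, "fingers": 8.5}, {"dx": -8, "dy": -8.7, "dz": 0.5, "rx": -0.09, "ry": -0.04, "rz": 0.19, "fingers": 8.5}, {"dx": -11, "dy": -12, "dz": 0.7, "rx": -0.12, "ry": -0.055, "rz": 0.25, "fingers": 8.5}, {"dx": -14, "dy": -15, "dz": 1, "rx": -0.15, "ry": -0.07, "rz": 0.32, "fingers": 8.5}, {"dx": -17, "dy": -18.3, "dz": 1.2, "rx": -0.18, "ry": -0.085, "rz": 0.38, "fingers": 8.5}, {"dx": -20, "dy": -21.5, "dz": 1.5, "rx": -0.21, "ry": -0.1, "rz": 0.45, "fingers": 8.5}, {"dx": -23, "dy": -24.7, "dz": 1.8, "rx": -0.24, "ry": -0.11, "rz": 0.51, "fingers": 8.5}])

```text
time_s: 1.0
tool_pos: [0.3747, 0.2722, 0.2133]
ee_rot: [0.447, 0.885, 0.105, 0.078]
force: [1.0, 0.1, 0.8]
width: 0.085
```

Run:
```python
from h import *
g=grip(.1)
moves((-.12,.08,.16),(0,g[1],.10),(0,g[1],g[2]-.019))
```

```text
now panel mm [-128.7  368.9  184. ] t 1.0 F [ 1.2 -0.2  0.3] w 85.0
world [ 0.468 -0.002  0.195] d cm [-27.54  -9.06   0.72] r [-0.167 -0.083  0.357]
world [0.6   0.025 0.192] d cm [-0.92 12.    6.  ] r [0. 0. 0.]
world [0.623 0.031 0.14 ] d cm [ 0.   -0.    5.72] r [0. 0. 0.]
```

>>> drive_tool(rows=[{"dx": -4, "dy": -1.3, "dz": 0.1, "rx": -0.024, "ry": -0.012, "rz": 0.05, "fingers": 8.5}, {"dx": -8, "dy": -2.6, "dz": 0.2, "rx": -0.048, "ry": -0.024, "rz": 0.1, "fingers": 8.5}, {"dx": -12, "dy": -4, "dz": 0.3, "rx": -0.072, "ry": -0.036, "rz": 0.155, "fingers": 8.5}, {"dx": -16, "dy": -5.3, "dz": 0.4, "rx": -0.1, "ry": -0.048, "rz": 0.21, "fingers": 8.5}, {"dx": -20, "dy": -6.6, "dz": 0.5, "rx": -0.12, "ry": -0.06, "rz": 0.26, "fingers": 8.5}, {"dx": -24, "dy": -7.9, "dz": 0.6, "rx": -0.145, "ry": -0.072, "rz": 0.31, "fingers": 8.5}, {"dx": -27.2, "dy": -9.1, "dz": 0.7, "rx": -0.167, "ry": -0.083, "rz": 0.357, "fingers": 8.5}, {"dx": -27.2, "dy": -9.1, "dz": 0.7, "rx": -0.167, "ry": -0.083, "rz": 0.357, "fingers": 8.5}])

```text
time_s: 1.8
tool_pos: [0.4665, -0.0015, 0.1955]
ee_rot: [0.595, 0.774, 0.171, 0.132]
force: [0.3, 0.0, -0.2]
width: 0.0852
```

Run:
```python
from h import *
g=grip(.1)
moves((0,g[1],.10),(0,g[1],g[2]-.019))
```

```text
now panel mm [-121.1   80.6  160.7] t 1.8 F [ 0.2 -0.  -0.4] w 85.2
world [0.6   0.025 0.192] d cm [-0.89 12.12  6.07] r [-0.001  0.004 -0.005]
world [0.623 0.031 0.14 ] d cm [ 0.   -0.    5.72] r [0. 0. 0.]
```

>>> drive_tool(rows=[{"dx": -0.1, "dy": 2, "dz": 1, "fingers": 6.0}, {"dx": -0.3, "dy": 4.5, "dz": 2.2, "fingers": 6.0}, {"dx": -0.4, "dy": 7, "dz": 3.5, "fingers": 6.0}, {"dx": -0.6, "dy": 9, "dz": 4.5, "fingers": 6.0}, {"dx": -0.8, "dy": 11, "dz": 5.5, "fingers": 6.0}, {"dx": -0.9, "dy": 12.1, "dz": 6.1, "ry": 0.004, "rz": -0.005, "fingers": 6.0}, {"dx": -0.9, "dy": 12.1, "dz": 6.1, "ry": 0.004, "rz": -0.005, "fingers": 6.0}, {"dx": -0.9, "dy": 12.1, "dz": 6.1, "ry": 0.004, "rz": -0.005, "fingers": 6.0}])

```text
invalid input at $.rows[0]: expected keys rx, ry, rz, dx, dy, dz, fingers
```

Run:
```python
from h import *
g=grip(.1)
moves((0,g[1],g[2]-.019))
a=[optics.read_camera(n)[:,:,::-1] for n in("top","side")]
f=lambda i,b:cv2.resize(i[b[1]:b[3],b[0]:b[2]],(400,400),interpolation=cv2.INTER_CUBIC)
cv2.imwrite("pics/p2.png",np.hstack([f(a[0],(250,110,400,260)),f(a[1],(260,70,400,210))]))
```

```text
now panel mm [-121.1   80.6  160.7] t 1.8 F [ 0.2 -0.  -0.4] w 85.2
world [0.623 0.031 0.14 ] d cm [-0.87 12.13 11.79] r [-0.001  0.004 -0.005]
```

View pics/p2.png

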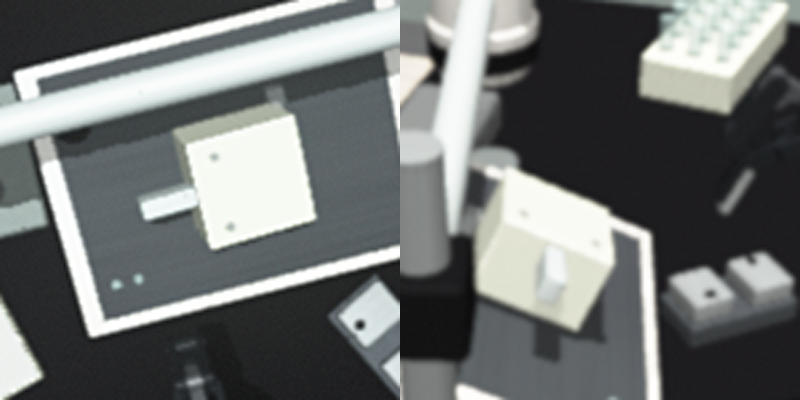

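That move was refused because every row needs all the keys. The picture shows the gripper still down-slope of the console, at about (190,370) in the left half, so I'll resend the move.

>>> drive_tool(rows=[{"dx": -0.1, "dy": 2, "dz": 1, "rx": 0, "ry": 0, "rz": 0, "fingers": 6.0}, {"dx": -0.3, "dy": 4.5, "dz": 2.2, "rx": 0, "ry": 0, "rz": 0, "fingers": 6.0}, {"dx": -0.4, "dy": 7, "dz": 3.5, "rx": 0, "ry": 0, "rz": 0, "fingers": 6.0}, {"dx": -0.6, "dy": 9, "dz": 4.5, "rx": 0, "ry": 0, "rz": 0, "fingers": 6.0}, {"dx": -0.8, "dy": 11, "dz": 5.5, "rx": 0, "ry": 0, "rz": 0, "fingers": 6.0}, {"dx": -0.9, "dy": 12.1, "dz": 6.1, "rx": 0, "ry": 0.004, "rz": -0.005, "fingers": 6.0}, {"dx": -0.9, "dy": 12.1, "dz": 6.1, "rx": 0, "ry": 0.004, "rz": -0.005, "fingers": 6.0}, {"dx": -0.9, "dy": 12.1, "dz": 6.1, "rx": 0, "ry": 0.004, "rz": -0.005, "fingers": 6.0}])

```text
time_s: 2.7
tool_pos: [0.598, 0.03, 0.1906]
ee_rot: [0.59, 0.779, 0.172, 0.129]
force: [-0.9, 0.2, -0.8]
width: 0.06
```

Run:
```python
from h import *
g=grip(.1)
moves((0,g[1],g[2]-.019))
a=[optics.read_camera(n)[:,:,::-1] for n in("top","side")]
f=lambda i,b:cv2.resize(i[b[1]:b[3],b[0]:b[2]],(400,400),interpolation=cv2.INTER_CUBIC)
cv2.imwrite("pics/p3.png",np.hstack([f(a[0],(250,110,400,260)),f(a[1],(260,70,400,210))]))
```

```text
now panel mm [-0.7 76.5 99.2] t 2.7 F [-1.1  0.4 -0.4] w 60.0
world [0.623 0.031 0.14 ] d cm [-0.59  0.08  5.64] r [-0.003 -0.005  0.007]
```

View pics/p3.png

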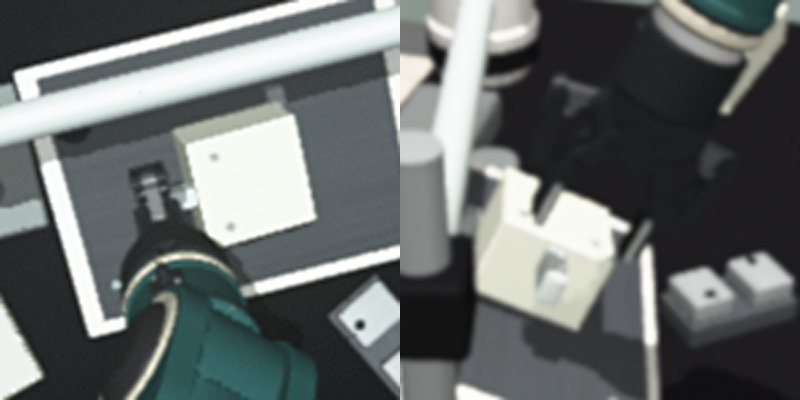

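The open fingers, with tips at (548,200) and (637,238) in the right half, stand above the tongue and straddle it. Now I descend and close.

>>> drive_tool(grip_force=40, rows=[{"dx": -0.2, "dy": 0.1, "dz": 1.5, "rx": 0, "ry": 0, "rz": 0, "fingers": 6.0}, {"dx": -0.4, "dy": 0.1, "dz": 3, "rx": 0, "ry": 0, "rz": 0, "fingers": 6.0}, {"dx": -0.5, "dy": 0.1, "dz": 4.5, "rx": 0, "ry": -0.005, "rz": 0.007, "fingers": 6.0}, {"dx": -0.5, "dy": 0.1, "dz": 5.6, "rx": 0, "ry": -0.005, "rz": 0.007, "fingers": 6.0}, {"dx": -0.5, "dy": 0.1, "dz": 5.6, "rx": 0, "ry": -0.005, "rz": 0.007, "fingers": 6.0}, {"dx": -0.5, "dy": 0.1, "dz": 5.6, "rx": 0, "ry": -0.005, "rz": 0.007, "fingers": 3.0}, {"dx": -0.5, "dy": 0.1, "dz": 5.6, "rx": 0, "ry": -0.005, "rz": 0.007, "fingers": 3.0}, {"dx": -0.5, "dy": 0.1, "dz": 5.6, "rx": 0, "ry": -0.005, "rz": 0.007, "fingers": 3.0}])

```text
time_s: 3.6
tool_pos: [0.6241, 0.0315, 0.1416]
ee_rot: [0.593, 0.776, 0.171, 0.132]
force: [-0.1, 0.7, -0.4]
width: 0.0298
```

>>> drive_tool(rows=[{"dx": 0, "dy": 0, "dz": 0, "rx": 0, "ry": 0, "rz": 0, "fingers": 2.0}, {"dx": 0, "dy": 0, "dz": 0, "rx": 0, "ry": 0, "rz": 0, "fingers": 1.0}, {"dx": 0, "dy": 0, "dz": 0, "rx": 0, "ry": 0, "rz": 0, "fingers": 1.0}, {"dx": 0, "dy": 0, "dz": 0, "rx": 0, "ry": 0, "rz": 0, "fingers": 1.0}, {"dx": 0, "dy": 0, "dz": 0, "rx": 0, "ry": 0, "rz": 0, "fingers": 1.0}, {"dx": 0, "dy": 0, "dz": 0, "rx": 0, "ry": 0, "rz": 0, "fingers": 1.0}, {"dx": 0, "dy": 0, "dz": 0, "rx": 0, "ry": 0, "rz": 0, "fingers": 1.0}, {"dx": 0, "dy": 0, "dz": 0, "rx": 0, "ry": 0, "rz": 0, "fingers": 1.0}])

```text
time_s: 4.4
tool_pos: [0.6243, 0.0318, 0.141]
ee_rot: [0.593, 0.776, 0.171, 0.132]
force: [-0.3, 2.4, 4.2]
width: 0.0152
```

Run:
```python
from h import *
g=grip(.1)
moves((0,g[1],g[2]-.019))
a=[optics.read_camera(n)[:,:,::-1] for n in("top","side")]
f=lambda i,b:cv2.resize(i[b[1]:b[3],b[0]:b[2]],(400,400),interpolation=cv2.INTER_CUBIC)
cv2.imwrite("pics/p4.png",np.hstack([f(a[0],(250,110,400,260)),f(a[1],(260,70,400,210))]))
```

```text
now panel mm [ 1.8 71.3 43.4] t 4.4 F [2.1 2.4 3.7] w 15.2
world [0.623 0.031 0.14 ] d cm [-0.05 -0.18  0.06] r [-0.001  0.001  0.   ]
```

View pics/p4.png

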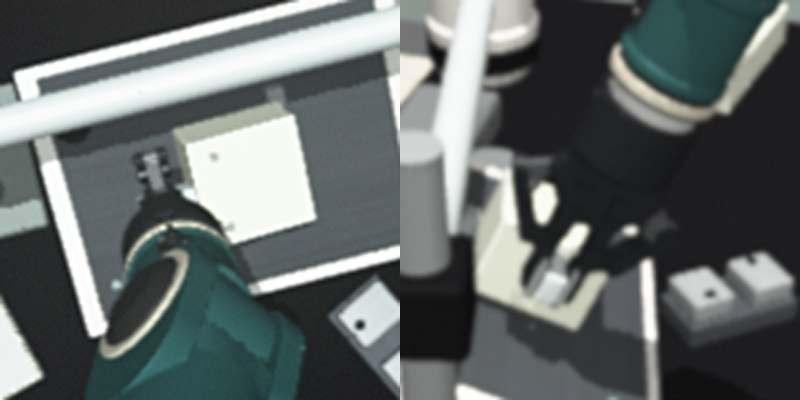

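The tongue is in the jaws at (550,285) in the right half. The width reads 15.2 mm and the force is small. Now the opening arc.

Run:
```python
from h import *
th=np.array([.1,.7,1.3,1.86])
for a,b in zip(th,th[1:]):
    print([((grip(t)-grip(a))[1:]*[100,-100]).round(2).tolist() for t in np.linspace(a,b,9)[1:]])
```

```text
[[-0.39, -0.85], [-0.84, -1.68], [-1.36, -2.46], [-1.93, -3.21], [-2.56, -3.91], [-3.23, -4.56], [-3.96, -5.16], [-4.72, -5.7]]
[[-0.8, -0.48], [-1.64, -0.91], [-2.51, -1.27], [-3.4, -1.56], [-4.32, -1.78], [-5.24, -1.94], [-6.18, -2.03], [-7.12, -2.04]]
[[-0.88, 0.05], [-1.75, 0.16], [-2.61, 0.33], [-3.45, 0.56], [-4.28, 0.85], [-5.08, 1.19], [-5.86, 1.6], [-6.61, 2.05]]
```

>>> drive_tool(rows=[{"dx": -0.39, "dy": 0, "dz": -0.85, "rx": 0, "ry": 0, "rz": 0, "fingers": 1.0}, {"dx": -0.84, "dy": 0, "dz": -1.68, "rx": 0, "ry": 0, "rz": 0, "fingers": 1.0}, {"dx": -1.36, "dy": 0, "dz": -2.46, "rx": 0, "ry": 0, "rz": 0, "fingers": 1.0}, {"dx": -1.93, "dy": 0, "dz": -3.21, "rx": 0, "ry": 0, "rz": 0, "fingers": 1.0}, {"dx": -2.56, "dy": 0, "dz": -3.91, "rx": 0, "ry": 0, "rz": 0, "fingers": 1.0}, {"dx": -3.23, "dy": 0, "dz": -4.56, "rx": 0, "ry": 0, "rz": 0, "fingers": 1.0}, {"dx": -3.96, "dy": 0, "dz": -5.16, "rx": 0, "ry": 0, "rz": 0, "fingers": 1.0}, {"dx": -4.72, "dy": 0, "dz": -5.7, "rx": 0, "ry": 0, "rz": 0, "fingers": 1.0}])

```text
time_s: 5.3
tool_pos: [0.6136, -0.0203, 0.1922]
ee_rot: [0.593, 0.776, 0.171, 0.132]
force: [9.3, 1.9, -6.8]
width: 0.0151
```

Run:
```python
from h import *
moves((.0018,grip(.7)[1],grip(.7)[2]-.019))
```

```text
now panel mm [ 1.6 23.8 99.9] t 5.3 F [  5.7  -0.6 -10.1] w 15.1
world [ 0.614 -0.02   0.192] d cm [-0.02  0.02  0.01] r [-0.002  0.002  0.   ]
```

>>> drive_tool(rows=[{"dx": -0.8, "dy": 0, "dz": -0.48, "rx": 0, "ry": 0, "rz": 0, "fingers": 1.0}, {"dx": -1.64, "dy": 0, "dz": -0.91, "rx": 0, "ry": 0, "rz": 0, "fingers": 1.0}, {"dx": -2.51, "dy": 0, "dz": -1.27, "rx": 0, "ry": 0, "rz": 0, "fingers": 1.0}, {"dx": -3.4, "dy": 0, "dz": -1.56, "rx": 0, "ry": 0, "rz": 0, "fingers": 1.0}, {"dx": -4.32, "dy": 0, "dz": -1.78, "rx": 0, "ry": 0, "rz": 0, "fingers": 1.0}, {"dx": -5.24, "dy": 0, "dz": -1.94, "rx": 0, "ry": 0, "rz": 0, "fingers": 1.0}, {"dx": -6.18, "dy": 0, "dz": -2.03, "rx": 0, "ry": 0, "rz": 0, "fingers": 1.0}, {"dx": -7.12, "dy": 0, "dz": -2.04, "rx": 0, "ry": 0, "rz": 0, "fingers": 1.0}])

```text
time_s: 6.1
tool_pos: [0.6232, -0.089, 0.2105]
ee_rot: [0.592, 0.777, 0.172, 0.129]
force: [1.9, 5.3, -0.1]
width: 0.0153
```

>>> drive_tool(rows=[{"dx": -0.88, "dy": 0, "dz": 0.05, "rx": 0, "ry": 0, "rz": 0, "fingers": 1.0}, {"dx": -1.75, "dy": 0, "dz": 0.16, "rx": 0, "ry": 0, "rz": 0, "fingers": 1.0}, {"dx": -2.61, "dy": 0, "dz": 0.33, "rx": 0, "ry": 0, "rz": 0, "fingers": 1.0}, {"dx": -3.45, "dy": 0, "dz": 0.56, "rx": 0, "ry": 0, "rz": 0, "fingers": 1.0}, {"dx": -4.28, "dy": 0, "dz": 0.85, "rx": 0, "ry": 0, "rz": 0, "fingers": 1.0}, {"dx": -5.08, "dy": 0, "dz": 1.19, "rx": 0, "ry": 0, "rz": 0, "fingers": 1.0}, {"dx": -5.86, "dy": 0, "dz": 1.6, "rx": 0, "ry": 0, "rz": 0, "fingers": 1.0}, {"dx": -6.61, "dy": 0, "dz": 2.05, "rx": 0, "ry": 0, "rz": 0, "fingers": 1.0}])

```text
time_s: 6.9
tool_pos: [0.6493, -0.1527, 0.1921]
ee_rot: [0.593, 0.776, 0.171, 0.131]
force: [-0.0, 5.8, 1.3]
width: 0.0154
```

Run:
```python
from h import *
g=grip(1.85); moves((.0018,g[1],g[2]-.019))
a=[optics.read_camera(n)[:,:,::-1] for n in("top","side")]
f=lambda i,b:cv2.resize(i[b[1]:b[3],b[0]:b[2]],(400,400),interpolation=cv2.INTER_CUBIC)
cv2.imwrite("pics/p5.png",np.hstack([f(a[0],(260,80,420,240)),f(a[1],(240,70,400,230))]))
```

```text
now panel mm [   1.3 -113.3   99.9] t 6.9 F [1.9 5.6 0.5] w 15.4
world [ 0.649 -0.152  0.193] d cm [ 0.06  0.05 -0.06] r [-0.002  0.     0.   ]
```

View pics/p5.png

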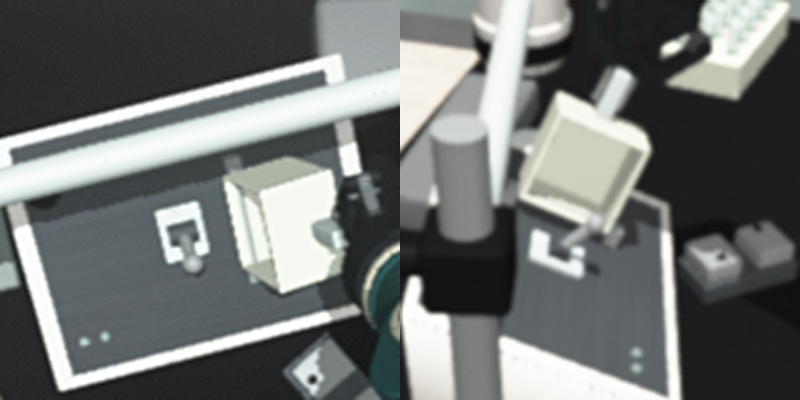

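The cover is open, with its tongue pointing up at (615,90) in the right half, and the stop is pushing back with about 6 N. The toggle ball shows at (192,263) in the left half and (597,225) in the right. I'll release and back off, then check the ball position.

>>> drive_tool(rows=[{"dx": 0, "dy": 0, "dz": 0, "rx": 0, "ry": 0, "rz": 0, "fingers": 5.0}, {"dx": 0, "dy": 0, "dz": 0, "rx": 0, "ry": 0, "rz": 0, "fingers": 5.0}, {"dx": 0, "dy": 0, "dz": 0, "rx": 0, "ry": 0, "rz": 0, "fingers": 5.0}, {"dx": 0, "dy": 0, "dz": -0.5, "rx": 0, "ry": 0, "rz": 0, "fingers": 5.0}, {"dx": 0, "dy": 0, "dz": -2, "rx": 0, "ry": 0, "rz": 0, "fingers": 5.0}, {"dx": 0, "dy": 0, "dz": -4, "rx": 0, "ry": 0, "rz": 0, "fingers": 5.0}, {"dx": 0, "dy": 0, "dz": -6, "rx": 0, "ry": 0, "rz": 0, "fingers": 5.0}, {"dx": 0, "dy": 0, "dz": -6, "rx": 0, "ry": 0, "rz": 0, "fingers": 5.0}])

```text
time_s: 7.8
tool_pos: [0.6253, -0.1612, 0.2502]
ee_rot: [0.593, 0.775, 0.172, 0.134]
force: [-0.1, -0.6, 0.3]
width: 0.0499
```

Run:
```python
from h import *
moves((-.065,.012,.13),(-.065,.012,.038))
for a in(0,.1):
    q=W(P,[(.045*np.sin(a-.45),.012,.008+.045*np.cos(a-.45))]); print(proj("top",q)-[336.8,185.2],proj("side",q)-[240+197/2.5,70+225/2.5])
for th in (1.85,1.75): print(th, [(proj(n,W(P,cov(th,TON)))[2:4]).round(1).tolist() for n in ("top","side")])
```

```text
now panel mm [   2.8 -115.1  163.3] t 7.8 F [-0.1 -0.5  0.3] w 49.9
world [ 0.546 -0.051  0.191] d cm [12.72 -6.8   3.25] r [ 0.003  0.004 -0.001]
world [ 0.584 -0.041  0.108] d cm [-0.   0.   9.2] r [0. 0. 0.]
[[0.8248453  0.83722156]] [[ 0.5818966  -0.32811605]]
[[ 0.51831078 -0.68502778]] [[-0.76436024 -1.6100766 ]]
1.85 [[[407.6, 167.5], [408.9, 174.9]], [[325.0, 95.4], [331.1, 98.1]]]
1.75 [[[402.8, 169.9], [404.2, 177.4]], [[326.5, 94.9], [332.7, 97.7]]]
```

The ball prediction agrees within 1 px in both views. Next: move over to the down-slope side of the toggle with the fingers shut.

>>> drive_tool(rows=[{"dx": 2, "dy": -1, "dz": 0, "rx": 0, "ry": 0, "rz": 0, "fingers": 0}, {"dx": 5, "dy": -2.5, "dz": 0, "rx": 0, "ry": 0, "rz": 0, "fingers": 0}, {"dx": 8.5, "dy": -4.5, "dz": 0, "rx": 0, "ry": 0, "rz": 0, "fingers": 0}, {"dx": 11.5, "dy": -6, "dz": 1, "rx": 0, "ry": 0, "rz": 0, "fingers": 0}, {"dx": 12.7, "dy": -6.8, "dz": 3, "rx": 0, "ry": 0, "rz": 0, "fingers": 0}, {"dx": 12.7, "dy": -6.8, "dz": 5.5, "rx": 0, "ry": 0, "rz": 0, "fingers": 0}, {"dx": 12.7, "dy": -6.8, "dz": 7, "rx": 0, "ry": 0, "rz": 0, "fingers": 0}, {"dx": 12.7, "dy": -6.8, "dz": 7, "rx": 0, "ry": 0, "rz": 0, "fingers": 0}])

```text
time_s: 8.6
tool_pos: [0.5596, -0.0448, 0.1524]
ee_rot: [0.593, 0.776, 0.17, 0.13]
force: [0.6, -0.3, 0.2]
width: -0.0001
```

Run:
```python
from h import *
moves((-.065,.012,.038))
```

```text
now panel mm [-68.3  14.4  88.5] t 8.6 F [ 0.5 -0.5  0. ] w -0.1
world [ 0.584 -0.041  0.108] d cm [-0.23  0.36  5.05] r [-0.006  0.     0.   ]
```

>>> drive_tool(rows=[{"dx": -0.2, "dy": 0, "dz": 1.5, "rx": 0, "ry": 0, "rz": 0, "fingers": 0}, {"dx": -0.2, "dy": 0, "dz": 3.5, "rx": 0, "ry": 0, "rz": 0, "fingers": 0}, {"dx": -0.2, "dy": 0, "dz": 5, "rx": 0, "ry": 0, "rz": 0, "fingers": 0}, {"dx": -0.2, "dy": 0.3, "dz": 5, "rx": 0, "ry": 0, "rz": 0, "fingers": 0}, {"dx": -0.2, "dy": 1.5, "dz": 5, "rx": 0, "ry": 0, "rz": 0, "fingers": 0}, {"dx": -0.2, "dy": 2.5, "dz": 5, "rx": 0, "ry": 0, "rz": 0, "fingers": 0}, {"dx": -0.2, "dy": 3.3, "dz": 5, "rx": 0, "ry": 0, "rz": 0, "fingers": 0}, {"dx": -0.2, "dy": 4, "dz": 5, "rx": 0, "ry": 0, "rz": 0, "fingers": 0}])

```text
time_s: 9.4
tool_pos: [0.6156, -0.0332, 0.127]
ee_rot: [0.593, 0.776, 0.17, 0.131]
force: [-3.7, -0.9, 0.2]
width: -0.0
```

>>> drive_tool(rows=[{"dx": 0, "dy": 0.4, "dz": 0, "rx": 0, "ry": 0, "rz": 0, "fingers": 0}, {"dx": 0, "dy": 0.8, "dz": 0, "rx": 0, "ry": 0, "rz": 0, "fingers": 0}, {"dx": 0, "dy": 1.2, "dz": 0, "rx": 0, "ry": 0, "rz": 0, "fingers": 0}, {"dx": 0, "dy": 1.4, "dz": 0, "rx": 0, "ry": 0, "rz": 0, "fingers": 0}, {"dx": 0, "dy": 1.6, "dz": 0, "rx": 0, "ry": 0, "rz": 0, "fingers": 0}, {"dx": 0, "dy": 1.8, "dz": 0, "rx": 0, "ry": 0, "rz": 0, "fingers": 0}, {"dx": 0, "dy": 1.8, "dz": 0, "rx": 0, "ry": 0, "rz": 0, "fingers": 0}, {"dx": 0, "dy": 1.8, "dz": 0, "rx": 0, "ry": 0, "rz": 0, "fingers": 0}])

```text
time_s: 10.2
tool_pos: [0.6324, -0.0278, 0.1339]
ee_rot: [0.593, 0.776, 0.171, 0.132]
force: [0.3, 0.2, 0.3]
width: 0.0001
```

Run:
```python
from h import *
moves((0,.012,.038))
a=[optics.read_camera(n)[:,:,::-1] for n in("top","side")]
f=lambda i,b:cv2.resize(i[b[1]:b[3],b[0]:b[2]],(400,400),interpolation=cv2.INTER_CUBIC)
cv2.imwrite("pics/p6.png",np.hstack([f(a[0],(290,110,390,210)),f(a[1],(260,90,380,210))]))
```

```text
now panel mm [-8.4 11.6 40.2] t 10.2 F [0.5 0.1 0.1] w 0.1
world [ 0.641 -0.025  0.135] d cm [0.04 0.84 0.22] r [-0.001  0.001  0.   ]
```

View pics/p6.png

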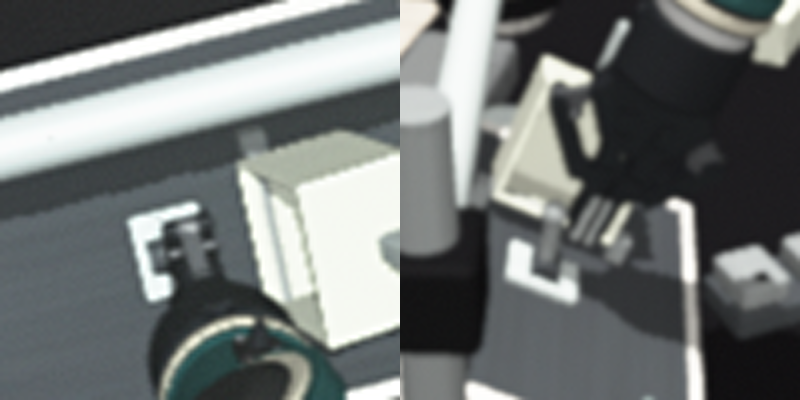

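The lever at (548,235) in the right half is about upright, ahead of the fingers. I'll keep pushing in small steps until the force rises.

>>> drive_tool(rows=[{"dx": 0, "dy": 0.2, "dz": 0, "rx": 0, "ry": 0, "rz": 0, "fingers": 0}, {"dx": 0, "dy": 0.4, "dz": 0, "rx": 0, "ry": 0, "rz": 0, "fingers": 0}, {"dx": 0, "dy": 0.5, "dz": 0, "rx": 0, "ry": 0, "rz": 0, "fingers": 0}, {"dx": 0, "dy": 0.6, "dz": 0, "rx": 0, "ry": 0, "rz": 0, "fingers": 0}, {"dx": 0, "dy": 0.7, "dz": 0, "rx": 0, "ry": 0, "rz": 0, "fingers": 0}, {"dx": 0, "dy": 0.8, "dz": 0, "rx": 0, "ry": 0, "rz": 0, "fingers": 0}, {"dx": 0, "dy": 0.8, "dz": 0, "rx": 0, "ry": 0, "rz": 0, "fingers": 0}, {"dx": 0, "dy": 0.8, "dz": 0, "rx": 0, "ry": 0, "rz": 0, "fingers": 0}])

```text
time_s: 11.1
tool_pos: [0.6393, -0.0259, 0.1373]
ee_rot: [0.593, 0.776, 0.171, 0.131]
force: [-1.4, -0.2, 0.4]
width: -0.0002
```

Run:
```python
from h import *
moves((0,.012,.038))
```

```text
now panel mm [-0.5 11.7 40.3] t 11.1 F [-1.1  0.2  0.9] w -0.2
world [ 0.641 -0.025  0.135] d cm [0.04 0.05 0.23] r [-0.001  0.001  0.   ]
```

>>> drive_tool(rows=[{"dx": 0, "dy": 0.1, "dz": 0, "rx": 0, "ry": 0, "rz": 0, "fingers": 0}, {"dx": 0, "dy": 0.2, "dz": 0, "rx": 0, "ry": 0, "rz": 0, "fingers": 0}, {"dx": 0, "dy": 0.25, "dz": 0, "rx": 0, "ry": 0, "rz": 0, "fingers": 0}, {"dx": 0, "dy": 0.3, "dz": 0, "rx": 0, "ry": 0, "rz": 0, "fingers": 0}, {"dx": 0, "dy": 0.35, "dz": 0, "rx": 0, "ry": 0, "rz": 0, "fingers": 0}, {"dx": 0, "dy": 0.4, "dz": 0, "rx": 0, "ry": 0, "rz": 0, "fingers": 0}, {"dx": 0, "dy": 0.4, "dz": 0, "rx": 0, "ry": 0, "rz": 0, "fingers": 0}, {"dx": 0, "dy": 0.4, "dz": 0, "rx": 0, "ry": 0, "rz": 0, "fingers": 0}])

```text
time_s: 11.9
tool_pos: [0.64, -0.0257, 0.1372]
ee_rot: [0.593, 0.776, 0.17, 0.129]
force: [-8.7, -2.3, -0.1]
width: -0.0001
```

Run:
```python
from h import *
moves((0,.012,.038))
```

```text
now panel mm [ 0.2 11.7 39.9] t 11.9 F [-8.2  0.1  3.7] w -0.1
world [ 0.641 -0.025  0.135] d cm [ 0.03 -0.02  0.19] r [-0.006 -0.    -0.001]
```

The tool has stalled against the stop with 9 N, so the toggle is fully over. Back off and look.

>>> drive_tool(rows=[{"dx": 0, "dy": -1, "dz": 0, "rx": 0, "ry": 0, "rz": 0, "fingers": 0}, {"dx": 0, "dy": -2.5, "dz": 0, "rx": 0, "ry": 0, "rz": 0, "fingers": 0}, {"dx": 0, "dy": -4, "dz": -1, "rx": 0, "ry": 0, "rz": 0, "fingers": 0}, {"dx": 0, "dy": -5, "dz": -3, "rx": 0, "ry": 0, "rz": 0, "fingers": 0}, {"dx": 0, "dy": -6, "dz": -6, "rx": 0, "ry": 0, "rz": 0, "fingers": 1}, {"dx": 0, "dy": -6.5, "dz": -9, "rx": 0, "ry": 0, "rz": 0, "fingers": 3}, {"dx": 0, "dy": -6.5, "dz": -12, "rx": 0, "ry": 0, "rz": 0, "fingers": 5}, {"dx": 0, "dy": -6.5, "dz": -12.4, "rx": 0, "ry": 0, "rz": 0, "fingers": 5}])

```text
time_s: 12.7
tool_pos: [0.5366, -0.055, 0.2277]
ee_rot: [0.593, 0.775, 0.174, 0.134]
force: [0.8, 0.1, -0.0]
width: 0.0495
```

Run:
```python
from h import *
g=grip(1.85); print(g)
moves((.0015,g[1],.163),(.0015,g[1],g[2]-.019))
a=[optics.read_camera(n)[:,:,::-1] for n in("top","side")]
for n,b in (("top",(290,110,390,210)),("side",(260,90,380,210))):
    print(n,((proj(n,W(P,[(.0196,.012,.0485)]))-b[:2]+.5)*400/(b[2]-b[0])).round())
f=lambda i,b:cv2.resize(i[b[1]:b[3],b[0]:b[2]],(400,400),interpolation=cv2.INTER_CUBIC)
cv2.imwrite("pics/p7.png",np.hstack([f(a[0],(290,110,390,210)),f(a[1],(260,90,380,210))]))
```

```text
[ 0.         -0.11267674  0.11943178]
now panel mm [-59.   10.6 167.3] t 12.7 F [ 0.7 -0.1 -0.4] w 49.5
world [ 0.624 -0.159  0.249] d cm [-12.32   6.06   0.49] r [ 0.006  0.002 -0.001]
world [ 0.649 -0.152  0.193] d cm [-0.   -0.    6.26] r [0. 0. 0.]
top [[177. 239.]]
side [[146. 212.]]
```

View pics/p7.png

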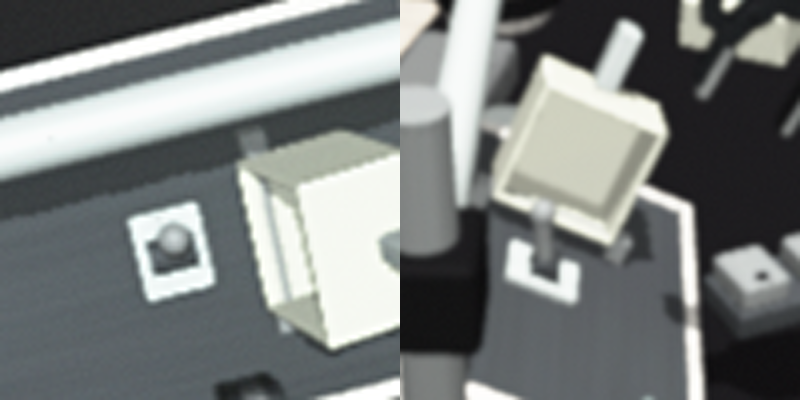

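The ball is at (174,239) and (142,210) within the two halves. Fully on predicts (177,239) and (146,212), so they match within 1 px of camera resolution. The cover is still open, so I'll regrasp the tongue.

>>> drive_tool(rows=[{"dx": -2, "dy": 1, "dz": 0, "rx": 0, "ry": 0, "rz": 0, "fingers": 5}, {"dx": -5, "dy": 2.5, "dz": 0.1, "rx": 0, "ry": 0, "rz": 0, "fingers": 5}, {"dx": -8.5, "dy": 4.5, "dz": 0.2, "rx": 0, "ry": 0, "rz": 0, "fingers": 5}, {"dx": -11.5, "dy": 5.8, "dz": 0.3, "rx": 0, "ry": 0, "rz": 0, "fingers": 5}, {"dx": -12.3, "dy": 6.1, "dz": 0.4, "rx": 0.003, "ry": 0, "rz": 0, "fingers": 5}, {"dx": -12.3, "dy": 6.1, "dz": 0.4, "rx": 0.003, "ry": 0, "rz": 0, "fingers": 5}, {"dx": -12.3, "dy": 6.1, "dz": 0.4, "rx": 0.003, "ry": 0, "rz": 0, "fingers": 5}, {"dx": -12.3, "dy": 6.1, "dz": 0.4, "rx": 0.003, "ry": 0, "rz": 0, "fingers": 5}])

```text
time_s: 13.6
tool_pos: [0.6219, -0.1562, 0.2452]
ee_rot: [0.593, 0.777, 0.17, 0.129]
force: [-0.6, -0.2, -0.4]
width: 0.0499
```

Run:
```python
from h import *
g=grip(1.85)
moves((.0015,g[1],g[2]-.019))
```

```text
now panel mm [  -1.1 -109.5  159.7] t 13.6 F [-0.8 -0.  -0.1] w 49.9
world [ 0.649 -0.152  0.193] d cm [-0.33  0.29  5.92] r [-0.006 -0.001  0.001]
```

>>> drive_tool(grip_force=40, rows=[{"dx": -0.2, "dy": 0.2, "dz": 1.5, "rx": 0, "ry": 0, "rz": 0, "fingers": 5}, {"dx": -0.3, "dy": 0.2, "dz": 3.5, "rx": 0, "ry": 0, "rz": 0, "fingers": 5}, {"dx": -0.3, "dy": 0.2, "dz": 5, "rx": 0, "ry": 0, "rz": 0, "fingers": 5}, {"dx": -0.3, "dy": 0.2, "dz": 5.8, "rx": 0, "ry": 0, "rz": 0, "fingers": 5}, {"dx": -0.3, "dy": 0.2, "dz": 5.9, "rx": 0, "ry": 0, "rz": 0, "fingers": 4}, {"dx": -0.3, "dy": 0.2, "dz": 5.9, "rx": 0, "ry": 0, "rz": 0, "fingers": 3}, {"dx": -0.3, "dy": 0.2, "dz": 5.9, "rx": 0, "ry": 0, "rz": 0, "fingers": 2}, {"dx": -0.3, "dy": 0.2, "dz": 5.9, "rx": 0, "ry": 0, "rz": 0, "fingers": 1}])

```text
time_s: 14.4
tool_pos: [0.6488, -0.1544, 0.1942]
ee_rot: [0.593, 0.776, 0.17, 0.131]
force: [-2.7, -0.8, 1.4]
width: 0.0155
```

>>> drive_tool(rows=[{"dx": 0, "dy": 0, "dz": 0, "rx": 0, "ry": 0, "rz": 0, "fingers": 1}, {"dx": 0, "dy": 0, "dz": 0, "rx": 0, "ry": 0, "rz": 0, "fingers": 1}, {"dx": 0, "dy": 0, "dz": 0, "rx": 0, "ry": 0, "rz": 0, "fingers": 1}, {"dx": 0, "dy": 0, "dz": 0, "rx": 0, "ry": 0, "rz": 0, "fingers": 1}, {"dx": 0, "dy": 0, "dz": 0, "rx": 0, "ry": 0, "rz": 0, "fingers": 1}, {"dx": 0, "dy": 0, "dz": 0, "rx": 0, "ry": 0, "rz": 0, "fingers": 1}, {"dx": 0, "dy": 0, "dz": 0, "rx": 0, "ry": 0, "rz": 0, "fingers": 1}, {"dx": 0, "dy": 0, "dz": 0, "rx": 0, "ry": 0, "rz": 0, "fingers": 1}])

```text
time_s: 15.2
tool_pos: [0.649, -0.1547, 0.1939]
ee_rot: [0.593, 0.776, 0.17, 0.131]
force: [-5.0, -2.7, 5.4]
width: 0.0152
```

Run:
```python
from h import *
g=grip(1.85)
moves((.0015,g[1],g[2]-.019))
th=np.array([1.85,1.4,.95,.5,.12,-.01])
for a,b in zip(th,th[1:]):
    print([((grip(t)-grip(a))[1:]*[100,-100]).round(2).tolist() for t in np.linspace(a,b,9)[1:]])
```

```text
now panel mm [   1.3 -115.1  101.9] t 15.2 F [-2.8 -1.3  7.2] w 15.2
world [ 0.649 -0.152  0.193] d cm [0.25 0.02 0.15] r [-0.004  0.002 -0.001]
[[0.6, -0.36], [1.23, -0.69], [1.87, -0.99], [2.52, -1.24], [3.19, -1.46], [3.87, -1.65], [4.56, -1.79], [5.26, -1.89]]
[[0.7, -0.07], [1.41, -0.09], [2.11, -0.08], [2.81, -0.02], [3.51, 0.07], [4.2, 0.2], [4.89, 0.37], [5.56, 0.58]]
[[0.66, 0.25], [1.31, 0.53], [1.93, 0.85], [2.54, 1.2], [3.13, 1.59], [3.7, 2.01], [4.24, 2.46], [4.75, 2.94]]
[[0.41, 0.43], [0.81, 0.88], [1.18, 1.34], [1.52, 1.82], [1.85, 2.32], [2.15, 2.84], [2.43, 3.36], [2.68, 3.9]]
[[0.08, 0.19], [0.16, 0.38], [0.23, 0.57], [0.3, 0.76], [0.37, 0.95], [0.43, 1.14], [0.49, 1.34], [0.55, 1.53]]
```

>>> drive_tool(rows=[{"dx": 0.6, "dy": 0, "dz": -0.34, "rx": 0, "ry": 0, "rz": 0, "fingers": 1}, {"dx": 1.25, "dy": 0, "dz": -0.65, "rx": 0, "ry": 0, "rz": 0, "fingers": 1}, {"dx": 1.9, "dy": 0, "dz": -0.93, "rx": 0, "ry": 0, "rz": 0, "fingers": 1}, {"dx": 2.6, "dy": 0, "dz": -1.17, "rx": 0, "ry": 0, "rz": 0, "fingers": 1}, {"dx": 3.3, "dy": 0, "dz": -1.38, "rx": 0, "ry": 0, "rz": 0, "fingers": 1}, {"dx": 4.0, "dy": 0, "dz": -1.55, "rx": 0, "ry": 0, "rz": 0, "fingers": 1}, {"dx": 4.7, "dy": 0, "dz": -1.68, "rx": 0, "ry": 0, "rz": 0, "fingers": 1}, {"dx": 5.42, "dy": 0, "dz": -1.77, "rx": 0, "ry": 0, "rz": 0, "fingers": 1}])

```text
time_s: 16.0
tool_pos: [0.6279, -0.1063, 0.2107]
ee_rot: [0.594, 0.775, 0.169, 0.133]
force: [-3.8, -6.0, 5.4]
width: 0.0154
```

>>> drive_tool(rows=[{"dx": 0.7, "dy": 0, "dz": -0.07, "rx": 0, "ry": 0, "rz": 0, "fingers": 1}, {"dx": 1.41, "dy": 0, "dz": -0.09, "rx": 0, "ry": 0, "rz": 0, "fingers": 1}, {"dx": 2.11, "dy": 0, "dz": -0.08, "rx": 0, "ry": 0, "rz": 0, "fingers": 1}, {"dx": 2.81, "dy": 0, "dz": -0.02, "rx": 0, "ry": 0, "rz": 0, "fingers": 1}, {"dx": 3.51, "dy": 0, "dz": 0.07, "rx": 0, "ry": 0, "rz": 0, "fingers": 1}, {"dx": 4.2, "dy": 0, "dz": 0.2, "rx": 0, "ry": 0, "rz": 0, "fingers": 1}, {"dx": 4.89, "dy": 0, "dz": 0.37, "rx": 0, "ry": 0, "rz": 0, "fingers": 1}, {"dx": 5.56, "dy": 0, "dz": 0.58, "rx": 0, "ry": 0, "rz": 0, "fingers": 1}])

```text
time_s: 16.8
tool_pos: [0.6154, -0.0497, 0.2051]
ee_rot: [0.593, 0.776, 0.17, 0.131]
force: [-5.2, -3.1, 6.3]
width: 0.0151
```

Run:
```python
from h import *
g=grip(.95)
moves((.0015,g[1],g[2]-.019))
```

```text
now panel mm [  1.6  -5.  114.1] t 16.8 F [-2.6 -1.6  8.2] w 15.1
world [ 0.615 -0.049  0.205] d cm [ 0.06 -0.01  0.06] r [-0.003  0.002 -0.001]
```

>>> drive_tool(rows=[{"dx": 0.66, "dy": 0, "dz": 0.25, "rx": 0, "ry": 0, "rz": 0, "fingers": 1}, {"dx": 1.31, "dy": 0, "dz": 0.53, "rx": 0, "ry": 0, "rz": 0, "fingers": 1}, {"dx": 1.93, "dy": 0, "dz": 0.85, "rx": 0, "ry": 0, "rz": 0, "fingers": 1}, {"dx": 2.54, "dy": 0, "dz": 1.2, "rx": 0, "ry": 0, "rz": 0, "fingers": 1}, {"dx": 3.13, "dy": 0, "dz": 1.59, "rx": 0, "ry": 0, "rz": 0, "fingers": 1}, {"dx": 3.7, "dy": 0, "dz": 2.01, "rx": 0, "ry": 0, "rz": 0, "fingers": 1}, {"dx": 4.24, "dy": 0, "dz": 2.46, "rx": 0, "ry": 0, "rz": 0, "fingers": 1}, {"dx": 4.75, "dy": 0, "dz": 2.94, "rx": 0, "ry": 0, "rz": 0, "fingers": 1}])

```text
time_s: 17.6
tool_pos: [0.6148, 0.001, 0.1779]
ee_rot: [0.593, 0.776, 0.171, 0.131]
force: [-3.6, -1.7, 5.3]
width: 0.0155
```

>>> drive_tool(rows=[{"dx": 0.41, "dy": 0, "dz": 0.43, "rx": 0, "ry": 0, "rz": 0, "fingers": 1}, {"dx": 0.81, "dy": 0, "dz": 0.88, "rx": 0, "ry": 0, "rz": 0, "fingers": 1}, {"dx": 1.18, "dy": 0, "dz": 1.34, "rx": 0, "ry": 0, "rz": 0, "fingers": 1}, {"dx": 1.52, "dy": 0, "dz": 1.82, "rx": 0, "ry": 0, "rz": 0, "fingers": 1}, {"dx": 1.85, "dy": 0, "dz": 2.32, "rx": 0, "ry": 0, "rz": 0, "fingers": 1}, {"dx": 2.15, "dy": 0, "dz": 2.84, "rx": 0, "ry": 0, "rz": 0, "fingers": 1}, {"dx": 2.43, "dy": 0, "dz": 3.36, "rx": 0, "ry": 0, "rz": 0, "fingers": 1}, {"dx": 2.68, "dy": 0, "dz": 3.9, "rx": 0, "ry": 0, "rz": 0, "fingers": 1}])

```text
time_s: 18.4
tool_pos: [0.6238, 0.0317, 0.1422]
ee_rot: [0.593, 0.776, 0.171, 0.13]
force: [-2.0, 1.6, 6.0]
width: 0.0155
```

Run:
```python
from h import *
for t in (.12,-.01): print(t,grip(t)); g=grip(t); moves((.0015,g[1],g[2]-.019))
```

```text
0.12 [0.         0.0698274  0.06410658]
now panel mm [ 1.7 71.4 44.6] t 18.4 F [1.1 2.  6.1] w 15.5
world [0.624 0.03  0.143] d cm [-0.15 -0.02 -0.05] r [-0.004 -0.     0.001]
-0.01 [0.         0.07535399 0.04879822]
now panel mm [ 1.7 71.4 44.6] t 18.4 F [1.1 2.  6.1] w 15.5
world [0.629 0.037 0.129] d cm [ 0.4  -0.02  1.48] r [-0.004 -0.     0.001]
```

Last part, slowly, watching the force.

>>> drive_tool(rows=[{"dx": 0.06, "dy": 0, "dz": 0.17, "rx": 0, "ry": 0, "rz": 0, "fingers": 1}, {"dx": 0.12, "dy": 0, "dz": 0.34, "rx": 0, "ry": 0, "rz": 0, "fingers": 1}, {"dx": 0.18, "dy": 0, "dz": 0.5, "rx": 0, "ry": 0, "rz": 0, "fingers": 1}, {"dx": 0.24, "dy": 0, "dz": 0.67, "rx": 0, "ry": 0, "rz": 0, "fingers": 1}, {"dx": 0.29, "dy": 0, "dz": 0.83, "rx": 0, "ry": 0, "rz": 0, "fingers": 1}, {"dx": 0.33, "dy": 0, "dz": 1.0, "rx": 0, "ry": 0, "rz": 0, "fingers": 1}, {"dx": 0.37, "dy": 0, "dz": 1.15, "rx": 0, "ry": 0, "rz": 0, "fingers": 1}, {"dx": 0.4, "dy": 0, "dz": 1.3, "rx": 0, "ry": 0, "rz": 0, "fingers": 1}])

```text
time_s: 19.2
tool_pos: [0.6278, 0.0377, 0.1305]
ee_rot: [0.592, 0.777, 0.171, 0.13]
force: [-5.2, 2.3, 10.9]
width: 0.0155
```

>>> drive_tool(rows=[{"dx": 0, "dy": 0, "dz": 0.05, "rx": 0, "ry": 0, "rz": 0, "fingers": 1}, {"dx": 0, "dy": 0, "dz": 0.1, "rx": 0, "ry": 0, "rz": 0, "fingers": 1}, {"dx": 0, "dy": 0, "dz": 0.15, "rx": 0, "ry": 0, "rz": 0, "fingers": 1}, {"dx": 0, "dy": 0, "dz": 0.2, "rx": 0, "ry": 0, "rz": 0, "fingers": 1}, {"dx": 0, "dy": 0, "dz": 0.25, "rx": 0, "ry": 0, "rz": 0, "fingers": 1}, {"dx": 0, "dy": 0, "dz": 0.3, "rx": 0, "ry": 0, "rz": 0, "fingers": 1}, {"dx": 0, "dy": 0, "dz": 0.35, "rx": 0, "ry": 0, "rz": 0, "fingers": 1}, {"dx": 0, "dy": 0, "dz": 0.35, "rx": 0, "ry": 0, "rz": 0, "fingers": 1}])

```text
time_s: 20.0
tool_pos: [0.6281, 0.0379, 0.13]
ee_rot: [0.592, 0.776, 0.173, 0.129]
force: [-25.1, 0.9, 38.9]
width: 0.0149
```

Run:
```python
from h import *
g=grip(0); moves((.0015,g[1],g[2]-.019))
```

```text
now panel mm [ 1.8 76.1 31.1] t 20.0 F [-5.3  7.4 45.4] w 14.9
world [0.628 0.037 0.13 ] d cm [-0.11 -0.03  0.01] r [-0.002 -0.006 -0.   ]
```

The tool stalled at z 31 mm, exactly the shut position, with the stop pushing back. I'll relax the push, then let go and retreat.

>>> drive_tool(rows=[{"dx": 0, "dy": 0, "dz": -0.2, "rx": 0, "ry": 0, "rz": 0, "fingers": 1}, {"dx": 0, "dy": 0, "dz": -0.3, "rx": 0, "ry": 0, "rz": 0, "fingers": 1}, {"dx": 0, "dy": 0, "dz": -0.3, "rx": 0, "ry": 0, "rz": 0, "fingers": 3}, {"dx": 0, "dy": 0, "dz": -0.3, "rx": 0, "ry": 0, "rz": 0, "fingers": 5}, {"dx": 0, "dy": 0, "dz": -0.3, "rx": 0, "ry": 0, "rz": 0, "fingers": 5}, {"dx": 0, "dy": 0, "dz": -0.3, "rx": 0, "ry": 0, "rz": 0, "fingers": 5}, {"dx": 0, "dy": 0, "dz": -1, "rx": 0, "ry": 0, "rz": 0, "fingers": 5}, {"dx": 0, "dy": 0, "dz": -2.5, "rx": 0, "ry": 0, "rz": 0, "fingers": 5}])

```text
time_s: 20.8
tool_pos: [0.6183, 0.0325, 0.1489]
ee_rot: [0.593, 0.776, 0.169, 0.13]
force: [-0.3, 0.6, 0.4]
width: 0.0504
```

>>> drive_tool(rows=[{"dx": 0, "dy": 0, "dz": -2, "rx": 0, "ry": 0, "rz": 0, "fingers": 5}, {"dx": 0, "dy": 0, "dz": -4, "rx": 0, "ry": 0, "rz": 0, "fingers": 5}, {"dx": 0, "dy": -1, "dz": -6, "rx": 0, "ry": 0, "rz": 0, "fingers": 5}, {"dx": 0, "dy": -4, "dz": -8, "rx": 0, "ry": 0, "rz": 0, "fingers": 5}, {"dx": 0, "dy": -8, "dz": -10, "rx": 0, "ry": 0, "rz": 0, "fingers": 5}, {"dx": 0, "dy": -12, "dz": -11, "rx": 0, "ry": 0, "rz": 0, "fingers": 5}, {"dx": 0, "dy": -14, "dz": -12, "rx": 0, "ry": 0, "rz": 0, "fingers": 5}, {"dx": 0, "dy": -14, "dz": -12, "rx": 0, "ry": 0, "rz": 0, "fingers": 5}])

```text
time_s: 21.6
tool_pos: [0.4448, -0.0138, 0.1996]
ee_rot: [0.594, 0.776, 0.171, 0.129]
force: [-0.3, -0.1, -0.2]
width: 0.0499
```

Run:
```python
from h import *
moves()
overlay("top",P,0,"pics/t8.png",(260,100,420,250),3)
overlay("side",P,0,"pics/s8.png",(250,100,370,220),3)
a=cv2.imread("pics/t8.png");b=cv2.resize(cv2.imread("pics/s8.png"),(320,320))
h=max(a.shape[0],b.shape[0]);pad=lambda i:cv2.copyMakeBorder(i,0,h-i.shape[0],0,0,cv2.BORDER_CONSTANT)
cv2.imwrite("pics/c8.png",np.hstack([pad(a)[:,:480],pad(b)]))
```

```text
now panel mm [-141.3   74.5  174.7] t 21.6 F [-0.4 -0.1 -0.1] w 49.9
```

View pics/c8.png

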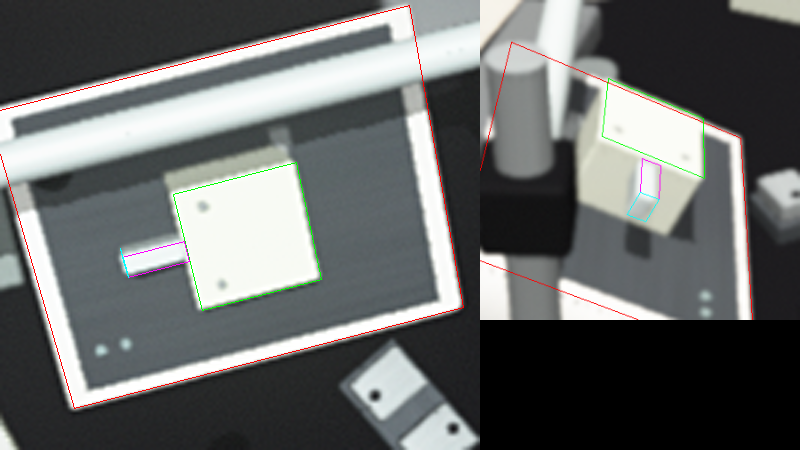

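The lid and tongue lie on the model at 0 rad in both views, at (245,235) and (650,125). The gripper is clear, so I'm handing in.

```bash
python3 -c "
from rig import ticket; print(ticket.close_job())"
```

```text
the job is handed in; nothing more can be done
None
```

The laser is armed: I opened the cover all the way, flipped the toggle fully to its upper position, then lowered the cover slowly until shut and let go. The job was handed in at about 21.7 s of the 67 s allowed, with the gripper clear of everything.

- **Cover open:** the tongue position at the end of the swing worked out to about 1.86 rad, with the stop pushing back at about 6 N.
- **Toggle:** it stalled against its end stop at about 9 N. The ball was then within about 1 px of its "on" position in both cameras.
- **Cover shut:** the tool stopped at the shut height (31 mm, as calculated). The last overlay matches a cover at 0 rad in both views.
- **Peak force:** after the cover touched its stop I pressed harder than needed, and the wrist briefly felt about 46 N. This is well under the 120 N wrist limit and came through the fingertips gripping the tongue. I eased off before letting go.
- **Surroundings:** no unexpected forces appeared on the free moves past the boom. The clamp looked unmoved by eye; I did not check the sample box and lens barrel separately at the end, but the gripper never went low near them.
- **Refused move:** one move was refused because its rows were missing keys; nothing moved, and I sent it again.

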